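Bring the vial stock board's flip tags up to date

ROBOT

A 7-joint arm with a two-finger parallel gripper is mounted at the origin on a cart in front of the work surface, level with it; the furniture and walls round the work are solid. World frame = base frame: x ahead of the robot, y to its left, z up, the work surface at z = 0. Lengths are in m, angles in rad, forces in N, time in s.
With the tool pointing down it reaches from about 0.4 to 0.85 m from the base axis. Payload 10.4 kg.
Tool frame: the origin (TCP) lies midway between the tips of the shut fingers; the grasp point (between the pads) lies 19 mm behind it (manip.grasp_offset is the distance from the TCP to the grasp point, in m); z points along the fingers, y is the line along which they close (so a half turn about z gives the same grasp; the last joint's range is limited). The gripper opens to 85 mm and grips with 20 to 120 N. Pads are 22 mm wide; open, the fingers measure 114 mm over their backs; the gripper's body (76 mm by 85 mm) begins 54 mm behind the grasp point. The pads swing forward as they close: fully open they stand 13 mm farther back than shut.
Start: joints at [-1.347, 0.332, -0.065, 1.46, 0.022, 1.35, -0.088], TCP at [0.153, 0.606, 0.231] pointing down, gripper open.
Joint ranges: [-2.6, 2.6], [-0.5, 2.12], [-1.47, 1.34], [0.16, 2.42], [-1.27, 4.41], [0.06, 2.06], [-2.6, 2.6]. Speed limits (rad/s): [2.22, 2.22, 2.79, 2.79, 3.14, 3.14, 3.14].

INTERFACE

Orientations are given as a unit quaternion [x, y, z, w].
In Python, from workcell import manip, imaging, readout gives the robot as it stands (manip), with the cameras (imaging) and the readings (readout).
- The arm moves only by the tool hand_motion, called after "Request:" by a JSON object that holds its "api" and its "payload". Schema: {"type":"object","properties":{"offsets":{"type":"array","items":{"type":"array","items":{"type":"number"},"minItems":7,"maxItems":7},"minItems":1,"maxItems":20},"grip_force":{"type":"number"},"only":{"type":"string"},"quiet":{"type":"boolean"},"lines":{"type":"string"}},"required":["offsets"],"additionalProperties":false}. offsets is a list of rows, 1 to 20 of them, each of 7 numbers: a rotation vector rx, ry, rz in rad, then dx, dy, dz in m, then the opening from 0.0 (shut) to 1.0 (fully open); each row is the pose to reach, as a shift and turn from the pose commanded when the call began, along the tool's axes at that moment; what a row does not reach only later rows make up. A row lasts 1/8 s, in which the tool goes at most 0.0625 m and 0.188 rad, less where a joint would pass 70% of its speed; a pose out of reach is approached as far as the arm can. The fingers move at their own pace and stop on an object; grip_force is the grip in N (left out, the last holds). Time passes only in rows, so rows that do not move let the fingers close. The tool returns the time, the measured TCP pose, the force, the opening and the grip force at its end. only (a regular expression) keeps the lines of the reply that match it, lines (a string "A,B") keeps lines A to B, and quiet returns only ok. Input that does not fit is refused with a message, and nothing moves.
- readout.get_obs(): the state, without advancing time (a new reading comes with each control period).
- imaging.camera(name): name is "side" or "top" or "wrist"; returns the picture (384x512x3 uint8, blue, green, red); there is no depth.
- imaging.calibration(name): a dict with "fx", "fy", "cx", "cy" (pixels), "world_from_camera" (4x4, takes a point from camera to world coordinates); the wrist camera has in their place "tool_from_camera" (4x4, takes a point from camera to tool coordinates, whose origin is the TCP and whose axes are the flange's). Camera axes: x right, y up, looking along -z (the intrinsics and any distortion apply to the point x, -y, -z); pixel columns grow to the right and rows downward; lengths in m; the calibration is good to about 2 mm. A picture is of the moment at which its call begins: read the wrist's pose just before it. calibration takes no time and is no camera call.
- manip.hand_in(): hands the job in; it is judged then, once.
The state is a dict: "clock": time; "joint_pos": joint angles; "joint_velocities": joint speeds; "tau": joint torques, N m; "position": TCP position; "ee_rot": TCP orientation; "ft_force": force on the tool from outside, world axes, zero at the start; "torque": the same for the moment, N m; "grip_width": opening from 0.0 (shut) to 1.0 (fully open); "grasp_force": force on a finger pad.
Only numpy, scipy, OpenCV 4.12 (cv2) and the standard library are available. Lean on these libraries where they do the work, as an engineer would, in place of code of your own. Each camera call takes 0.05 s, during which the arm holds its last target. There are 200 camera calls.

TASK

The flip tags on the vial stock board are out of date: make every full rack (all four places filled) show its tag's solid-disc face, tipped to the left, and every rack with an empty place show its tag's ring face, tipped to the right. Push each wrong tag gently past upright with a fingertip so that it falls onto its other lip, never pinching or pressing it hard; leave the tags that are already right as they are, and do not shift or lift the racks or the bottle, tape and marker beside the board.

Things in the scene. Friction and masses are not known exactly. Their poses are not given: they have to be found in the camera images.
- stock_base: aluminium base plate of the stock board, 408 long (y) x 138 x 6, fixed to the worktop, carrying four bays side by side 100 mm apart in any order. Origin on its underside, below the rack row; x away from the robot, y left along the row. Each bay's back board carries a flip tag on a sloped aluminium head behind its rack; the rest lips of a tag reach 8 mm to either side of its pin and 6 mm above it
- bay_1: grey bay, 99 wide, holding one rack. Origin: centre of the rack place, on its underside, 6 mm above the worktop; x away from the robot to the back board, y left along the row, z up. Middle of the tag's hinge pin: x = +66, y = 0, z = +100 mm of this frame; the pin runs along x, rising 25 deg away from the robot (11 mm lower/higher at the tag's near/far side). Head plate 98 x 56 under it
- tag_1 (a joint): flip tag of bay_1: white plate 44 wide along its pin, 3 thick, rolled free edge 36 mm from the pin, 20 g, turns freely, falls to either side of upright (0.663). 0: tipped right (-y) at 52 deg on its lip, ring face up (reorder); 1.326: tipped left (+y) at 52 deg, solid-disc face up (full). Free edge then 23 mm beside the pin, its middle 26 above the pin's middle (upright: 33)
- bay_2: grey bay, 99 wide, holding one rack. Origin: centre of the rack place, on its underside, 6 mm above the worktop; x away from the robot to the back board, y left along the row, z up. Middle of the tag's hinge pin: x = +66, y = 0, z = +100 mm of this frame; the pin runs along x, rising 25 deg away from the robot (11 mm lower/higher at the tag's near/far side). Head plate 98 x 56 under it
- tag_2 (a joint): flip tag of bay_2: white plate 44 wide along its pin, 3 thick, rolled free edge 36 mm from the pin, 20 g, turns freely, falls to either side of upright (0.663). 0: tipped right (-y) at 52 deg on its lip, ring face up (reorder); 1.326: tipped left (+y) at 52 deg, solid-disc face up (full). Free edge then 23 mm beside the pin, its middle 26 above the pin's middle (upright: 33)
- bay_3: grey bay, 99 wide, holding one rack. Origin: centre of the rack place, on its underside, 6 mm above the worktop; x away from the robot to the back board, y left along the row, z up. Middle of the tag's hinge pin: x = +66, y = 0, z = +100 mm of this frame; the pin runs along x, rising 25 deg away from the robot (11 mm lower/higher at the tag's near/far side). Head plate 98 x 56 under it
- tag_3 (a joint): flip tag of bay_3: white plate 44 wide along its pin, 3 thick, rolled free edge 36 mm from the pin, 20 g, turns freely, falls to either side of upright (0.663). 0: tipped right (-y) at 52 deg on its lip, ring face up (reorder); 1.326: tipped left (+y) at 52 deg, solid-disc face up (full). Free edge then 23 mm beside the pin, its middle 26 above the pin's middle (upright: 33)
- bay_4: grey bay, 99 wide, holding one rack. Origin: centre of the rack place, on its underside, 6 mm above the worktop; x away from the robot to the back board, y left along the row, z up. Middle of the tag's hinge pin: x = +66, y = 0, z = +100 mm of this frame; the pin runs along x, rising 25 deg away from the robot (11 mm lower/higher at the tag's near/far side). Head plate 98 x 56 under it
- tag_4 (a joint): flip tag of bay_4: white plate 44 wide along its pin, 3 thick, rolled free edge 36 mm from the pin, 20 g, turns freely, falls to either side of upright (0.663). 0: tipped right (-y) at 52 deg on its lip, ring face up (reorder); 1.326: tipped left (+y) at 52 deg, solid-disc face up (full). Free edge then 23 mm beside the pin, its middle 26 above the pin's middle (upright: 33)
- rack_a: blue four-place (2 x 2) vial rack 68 x 68 x 34 mm standing loose in one of the bays; all four places hold a vial: full. The white-capped vials, 24 mm in diameter, reach 82 mm above the rack's underside (92 mm above the worktop). Origin: centre of its underside, within 5 mm of its bay's origin in plan and 4 mm above it
- rack_b: blue four-place (2 x 2) vial rack 68 x 68 x 34 mm standing loose in one of the bays; two of its four places hold a vial, two are empty: not full. The white-capped vials, 24 mm in diameter, reach 82 mm above the rack's underside (92 mm above the worktop). Origin: centre of its underside, within 5 mm of its bay's origin in plan and 4 mm above it
- rack_c: blue four-place (2 x 2) vial rack 68 x 68 x 34 mm standing loose in one of the bays; all four places hold a vial: full. The white-capped vials, 24 mm in diameter, reach 82 mm above the rack's underside (92 mm above the worktop). Origin: centre of its underside, within 5 mm of its bay's origin in plan and 4 mm above it
- rack_d: blue four-place (2 x 2) vial rack 68 x 68 x 34 mm standing loose in one of the bays; three of its four places hold a vial, one is empty: not full. The white-capped vials, 24 mm in diameter, reach 82 mm above the rack's underside (92 mm above the worktop). Origin: centre of its underside, within 5 mm of its bay's origin in plan and 4 mm above it
- side_bottle: small glass bottle with a blue screw cap, 56 mm wide, 105 high, loose beside the right end of the board; origin: centre of its underside
- side_tape: green roll of label tape, 45 mm across, 19 high, loose beyond the left end of the board; origin: centre of its underside
- side_marker: marker pen with a red cap, 138 long, 15 thick, lying loose to the left of the board, pointing away from the robot; origin: centre of its underside

How it is judged:
By the outcome, as a careful person would: the job done as asked, in the order asked, and still so for the second after the job is handed in, with the robot touching nothing.
It also fails if it takes over 40 s, if anything falls off the work surface, if the arm or the gripper's body presses on something with over 40 N, if the wrist force passes 120 N, or if a joint passes its speed limit or range.

## Working session

There is one attempt and no reset: what is moved stays moved. The work goes in short steps, Python scripts to look and compute and a tool call to move; the robot and the scene stay as the last step left them, time stands still between calls to the robot, and variables do not carry over. Pictures are saved under pics/ and viewed, at most 10 in all, crops included, and the job is handed in when it is done.

```bash
mkdir -p pics; ls
```

Run:
```python
from workcell import manip, imaging, readout
import cv2,numpy as np
np.set_printoptions(precision=4,suppress=True)
for n in("top","side"):
    im=imaging.camera(n);cv2.imwrite(f"pics/{n}0.png",im);
    c=imaging.calibration(n);print(n,c)
o=readout.get_obs();print(o["clock"],o["position"],o["ee_rot"],o["ft_force"])
```

```text
pics
workcell.py
top {'fx': 470.6079818755739, 'fy': 470.6079818755739, 'cx': 251.34321611720222, 'cy': 186.02143069345286, 'world_from_camera': array([[ 0.0389,  0.9735, -0.2252,  0.1865],
       [-0.9992,  0.038 , -0.0085,  0.0337],
       [ 0.0002,  0.2253,  0.9743,  1.2197],
       [ 0.    ,  0.    ,  0.    ,  1.    ]])}
side {'fx': 363.3548106112296, 'fy': 363.3548106112296, 'cx': 249.12192883169422, 'cy': 196.76143108097307, 'world_from_camera': array([[-0.9963,  0.0363, -0.0785,  0.3645],
       [-0.0857, -0.5362,  0.8398,  0.7833],
       [-0.0116,  0.8433,  0.5373,  0.5485],
       [ 0.    ,  0.    ,  0.    ,  1.    ]])}
0.1 [0.1526 0.6057 0.2306] [ 0.1231  0.9924 -0.0006 -0.0001] [-0.2708 -0.2434 -0.1042]
```

View pics/top0.png

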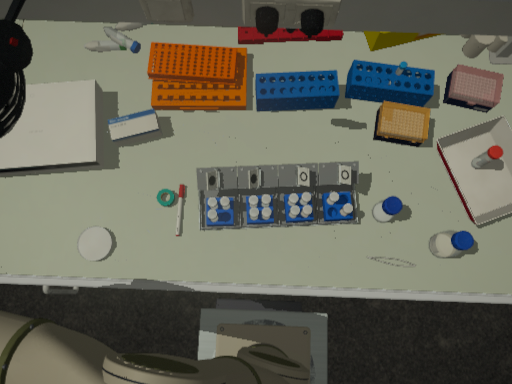

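View pics/side0.png

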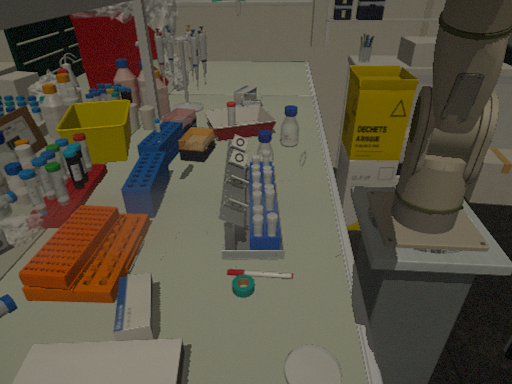

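The top view shows the board at about px (200–358, 165–228), with +y to the left. I'll enlarge it to read the racks and tags.

Run:
```python
import cv2
a=cv2.imread("pics/top0.png")[155:235,190:366]
cv2.imwrite("pics/topc.png",cv2.resize(a,None,fx=4.5,fy=4.5,interpolation=cv2.INTER_CUBIC))
```

```text
(no output)
```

View pics/topc.png

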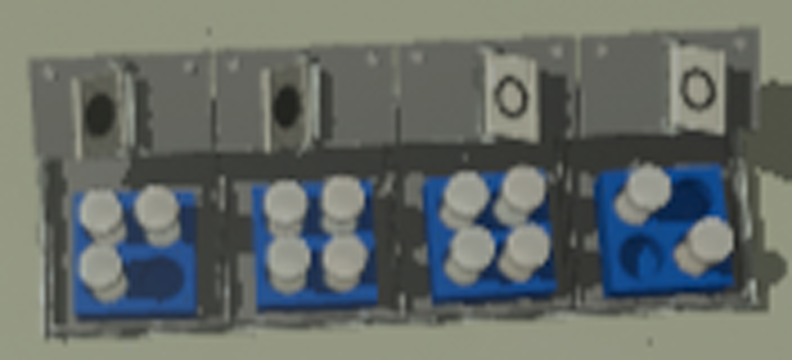

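Bays from the left:

| Bay | Rack | Tag | Correct? |
|---|---|---|---|
| A | 3 vials | disc | no |
| B | full | disc | yes |
| C | full | ring | no |
| D | 2 vials | ring | yes |

So I need to flip A to the right and C to the left. The tag face centres in the crop are A (98,114), B (287,105), C (512,98) and D (698,90).

Create h.py:
```python
import numpy as np,cv2
from workcell import manip, imaging, readout
from scipy.optimize import least_squares
from scipy.spatial.transform import Rotation as R
np.set_printoptions(precision=4,suppress=True)
def proj(P,c,T):
    q=(np.asarray(P)-T[:3,3])@T[:3,:3]
    return np.c_[c["cx"]+c["fx"]*q[:,0]/-q[:,2], c["cy"]-c["fy"]*q[:,1]/-q[:,2]]
def board(p):  # local->world
    return lambda L: np.c_[np.asarray(L)[:,:2]@R.from_euler('z',p[2]).as_matrix()[:2,:2].T+p[:2],np.asarray(L)[:,2]]
ys=np.array([.15,.05,-.05,-.15])
s=np.array([1,1,-1,-1])
faces=np.c_[np.full(4,.066-.006),ys+s*.011*1.0+s*.001,np.full(4,.106+.013)]
```

Run:
```python
from h import *
uv=np.array([[98,114],[287,105],[512,98],[698,90]])/4.5+[190,155]-.4
c=imaging.calibration("top");T=c["world_from_camera"]
r=least_squares(lambda p:(proj(board(p)(faces),c,T)-uv).ravel(),[.55,0,0])
p=r.x;print(p,r.fun.reshape(-1,2))
b=board(p)
print("pins",b(np.c_[np.full(4,.066),ys,np.full(4,.106)]))
# checks: base front corners & rack tops
print((proj(b(np.c_[np.full(4,0),ys,np.full(4,.044)]),c,T)-[190,155])*4.5)
# side check
cs=imaging.calibration("side");print(proj(b(faces),cs,cs["world_from_camera"]))
print(R.from_quat(readout.get_obs()["ee_rot"]).as_matrix())
```

```text
[ 0.4054 -0.0254  0.0792] [[-0.3034 -0.1102]
 [-0.8081  0.2683]
 [ 0.5517 -0.1832]
 [ 0.5616 -0.021 ]]
pins [[ 0.4593  0.1293  0.106 ]
 [ 0.4673  0.0297  0.106 ]
 [ 0.4752 -0.07    0.106 ]
 [ 0.4831 -0.1697  0.106 ]]
[[129.4484 245.9666]
 [306.8162 238.93  ]
 [483.908  231.9043]
 [660.7243 224.8896]]
[[236.2428 203.5556]
 [237.7817 180.2268]
 [239.3169 156.9557]
 [240.3322 141.5638]]
[[-0.9697  0.2443 -0.0003]
 [ 0.2443  0.9697 -0.0012]
 [-0.     -0.0012 -1.    ]]
```

Run:
```python
from h import *
b=board([.4054,-.0254,.0792])
o=readout.get_obs();M=R.from_quat(o["ee_rot"]).as_matrix()
for n,y,z in[("A hi",.205,.19),("A lo",.205,.119),("C hi",-.105,.19)]:
    t=b([[.053,y,z]])[0];print(n,t,"tool d",M.T@(t-o["position"]))
t=R.from_euler('z',.0792).as_matrix()@np.array([[-1,0,0],[0,1,0],[0,0,-1]]).T
print("rotvec",R.from_matrix(M.T@t).as_rotvec())
```

```text
A hi [0.442  0.1832 0.19  ] tool d [-0.3839 -0.339   0.041 ]
A lo [0.442  0.1832 0.119 ] tool d [-0.3839 -0.339   0.112 ]
C hi [ 0.4665 -0.1259  0.19  ] tool d [-0.4832 -0.6327  0.0414]
rotvec [-0.0012 -0.0002 -0.326 ]
```

Request:
{"api": "hand_motion", "payload": {"offsets": [[0, 0, -0.05, -0.064, -0.056, 0, 0], [0, 0, -0.10, -0.096, -0.085, 0, 0], [0, 0, -0.15, -0.128, -0.113, 0, 0], [0, 0, -0.2, -0.16, -0.141, 0, 0], [0, 0, -0.25, -0.192, -0.17, 0, 0], [0, 0, -0.326, -0.224, -0.198, 0, 0], [0, 0, -0.326, -0.256, -0.226, 0, 0], [0, 0, -0.326, -0.288, -0.254, 0, 0], [0, 0, -0.326, -0.32, -0.282, 0.01, 0], [0, 0, -0.326, -0.352, -0.31, 0.03, 0], [0, 0, -0.326, -0.384, -0.339, 0.041, 0], [0, 0, -0.326, -0.384, -0.339, 0.041, 0], [0, 0, -0.326, -0.384, -0.339, 0.041, 0]]}}

```text
clock: 1.72
position: [0.4419, 0.184, 0.1902]
ee_rot: [-0.04, 0.999, 0.0, -0.0]
ft_force: [-0.3, -0.3, -0.5]
grip_width: 0.004
grasp_force: 0.0
```

Run:
```python
from h import *
o=readout.get_obs();im=imaging.camera("wrist");cv2.imwrite("pics/w1.png",im);t=imaging.camera("top")[135:255,170:340];cv2.imwrite("pics/w1.png",np.hstack([im,cv2.resize(t,(272,192),interpolation=2).__class__(0)]) if 0 else im)
cv2.imwrite("pics/t1.png",cv2.resize(t,None,fx=4,fy=4,interpolation=2))
c=imaging.calibration("wrist");M=np.eye(4);M[:3,:3]=R.from_quat(o["ee_rot"]).as_matrix();M[:3,3]=o["position"]
T=M@c["tool_from_camera"]
b=board([.4054,-.0254,.0792])
print(o["ee_rot"],o["position"],o["ft_force"]);print({k:v for k,v in c.items()});print(proj(b(faces),c,T))
```

```text
[-0.0397  0.9992  0.0001 -0.0002] [0.4419 0.184  0.1902] [-0.2942 -0.2641 -0.4766]
{'fx': 311.6949886264221, 'fy': 311.6949886264221, 'cx': 256.00815063572753, 'cy': 186.63965363828476, 'tool_from_camera': array([[ 0.0004,  0.9547,  0.2974,  0.0756],
       [ 1.    , -0.0004, -0.0002, -0.0007],
       [-0.0001,  0.2974, -0.9547, -0.1431],
       [ 0.    ,  0.    ,  0.    ,  1.    ]])}
[[ 197.2359  207.2601]
 [  61.1951  207.2028]
 [-107.5659  207.1318]
 [-243.7204  207.0745]]
```

View pics/w1.png

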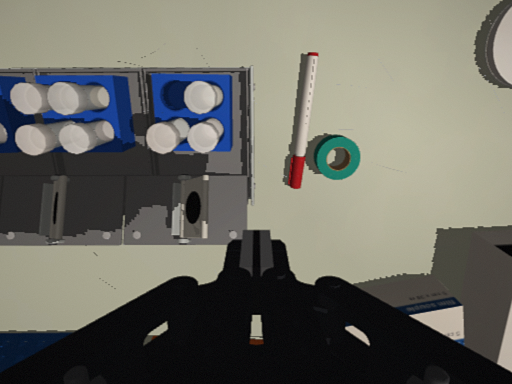

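View pics/t1.png

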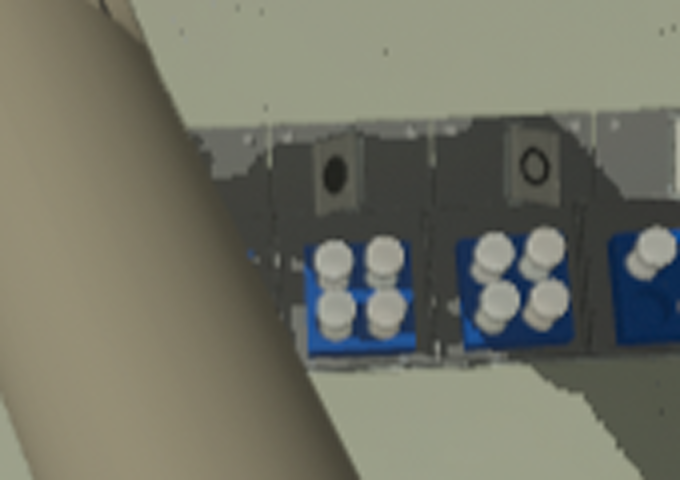

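The wrist view shows the shut fingertip at (257,232), left of tag A. Its disc is at (193,208) against a predicted (197,207), so the board lies about 2 mm further toward −y than I estimated. The tip is slim, about 15–20 mm. I'll descend and push slowly.

Request:
{"api": "hand_motion", "payload": {"offsets": [[0, 0, 0, 0, 0, 0.04, 0], [0, 0, 0, 0, 0, 0.071, 0], [0, 0, 0, 0, -0.01, 0.071, 0], [0, 0, 0, 0, -0.018, 0.071, 0], [0, 0, 0, 0, -0.023, 0.071, 0], [0, 0, 0, 0, -0.028, 0.071, 0], [0, 0, 0, 0, -0.033, 0.071, 0], [0, 0, 0, 0, -0.038, 0.071, 0], [0, 0, 0, 0, -0.042, 0.071, 0], [0, 0, 0, 0, -0.046, 0.071, 0], [0, 0, 0, 0, -0.050, 0.071, 0], [0, 0, 0, 0, -0.053, 0.071, 0], [0, 0, 0, 0, -0.053, 0.071, 0], [0, 0, 0, 0, -0.04, 0.071, 0], [0, 0, 0, 0, -0.015, 0.071, 0], [0, 0, 0, 0, 0, 0.05, 0], [0, 0, 0, 0, 0, 0, 0], [0, 0, 0, 0, 0, 0, 0]]}}

```text
clock: 4.08
position: [0.4438, 0.1857, 0.1937]
ee_rot: [-0.04, 0.999, 0.002, 0.003]
ft_force: [-0.2, -0.3, -0.0]
grip_width: 0.001
grasp_force: 0.0
```

Run:
```python
from h import *
im=imaging.camera("wrist")[150:290,0:320];cv2.imwrite("pics/w2.png",cv2.resize(im,None,fx=2.4,fy=2.4))
print(readout.get_obs()["ft_force"])
```

```text
[ 0.6733 -0.0627 -2.0808]
```

View pics/w2.png

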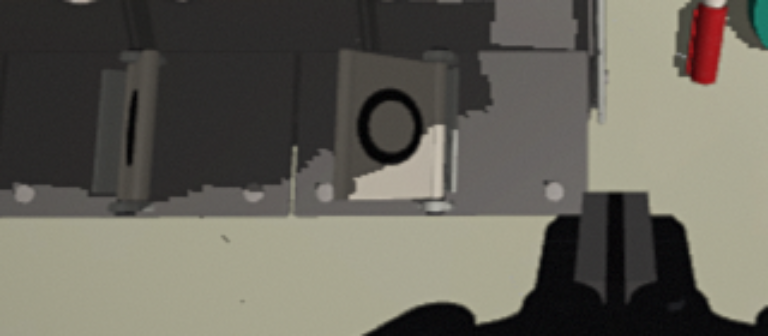

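Tag A now shows its ring, tipped right (ring at crop (390,127)). Tag B is unchanged. Next I'll move over to the right of tag C.

Request:
{"api": "hand_motion", "payload": {"offsets": [[0, 0, 0, 0, -0.03, -0.02, 0], [0, 0, 0, 0, -0.07, -0.02, 0], [0, 0, 0, 0, -0.11, -0.02, 0], [0, 0, 0, 0, -0.15, -0.02, 0], [0, 0, 0, 0, -0.19, -0.02, 0], [0, 0, 0, 0, -0.23, -0.02, 0], [0, 0, 0, 0, -0.27, -0.02, 0], [0, 0, 0, 0, -0.3, -0.01, 0], [0, 0, 0, 0, -0.312, 0, 0], [0, 0, 0, 0, -0.312, 0, 0], [0, 0, 0, 0, -0.312, 0, 0]]}}

```text
clock: 5.5
position: [0.467, -0.1264, 0.1901]
ee_rot: [-0.04, 0.999, 0.0, -0.0]
ft_force: [0.4, 0.6, -0.1]
grip_width: -0.001
grasp_force: 0.0
```

Run:
```python
from h import *
o=readout.get_obs();im=imaging.camera("wrist")
c=imaging.calibration("wrist");M=np.eye(4);M[:3,:3]=R.from_quat(o["ee_rot"]).as_matrix();M[:3,3]=o["position"]
b=board([.4054,-.0254,.0792]);print(proj(b(faces),c,M@c["tool_from_camera"]),o["position"],b([[.053,-.107,.19]]))
im=im[130:290,80:450];cv2.imwrite("pics/w3.png",cv2.resize(im,None,fx=2,fy=2))
```

```text
[[620.8925 207.1998]
 [484.9309 207.0194]
 [316.2289 206.7956]
 [180.0904 206.615 ]] [ 0.467  -0.1264  0.1901] [[ 0.4667 -0.1279  0.19  ]]
```

View pics/w3.png

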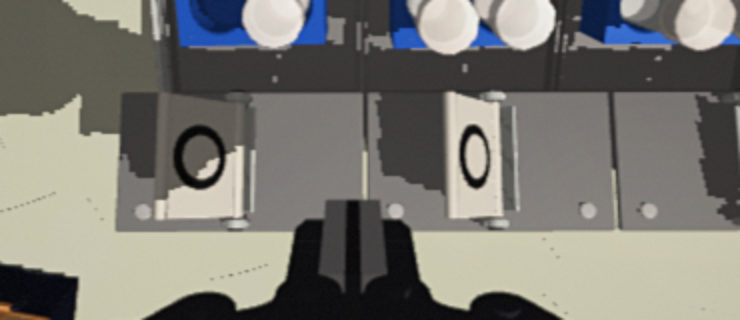

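The fingertip at crop (353,205) stands clear between tag D (ring at (199,157)) and tag C (ring at (475,156), 1.5 px from its prediction). I'll push C to the left.

Request:
{"api": "hand_motion", "payload": {"offsets": [[0, 0, 0, 0, 0, 0.04, 0], [0, 0, 0, 0, 0, 0.071, 0], [0, 0, 0, 0, 0.01, 0.071, 0], [0, 0, 0, 0, 0.018, 0.071, 0], [0, 0, 0, 0, 0.023, 0.071, 0], [0, 0, 0, 0, 0.028, 0.071, 0], [0, 0, 0, 0, 0.033, 0.071, 0], [0, 0, 0, 0, 0.038, 0.071, 0], [0, 0, 0, 0, 0.042, 0.071, 0], [0, 0, 0, 0, 0.046, 0.071, 0], [0, 0, 0, 0, 0.050, 0.071, 0], [0, 0, 0, 0, 0.054, 0.071, 0], [0, 0, 0, 0, 0.054, 0.071, 0], [0, 0, 0, 0, 0.04, 0.071, 0], [0, 0, 0, 0, 0.015, 0.071, 0], [0, 0, 0, 0, 0, 0.05, 0], [0, 0, 0, 0, 0, 0, 0], [0, 0, 0, 0, 0, -0.03, 0], [0, 0, 0, 0, 0, -0.03, 0]]}}

```text
clock: 7.92
position: [0.468, -0.1289, 0.2224]
ee_rot: [-0.039, 0.999, 0.0, 0.002]
ft_force: [0.2, -0.8, -0.6]
grip_width: -0.001
grasp_force: 0.0
```

Run:
```python
from h import *
w=imaging.camera("wrist")[130:290,80:450];t=imaging.camera("side")[120:290,180:300]
w=cv2.resize(w,(740,320));t=cv2.resize(t,None,fx=1.6,fy=1.6);k=np.zeros((592,740,3),np.uint8);k[:320]=w;k[320:320+t.shape[0],:t.shape[1]]=t
cv2.imwrite("pics/w4.png",k)
```

```text
(no output)
```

View pics/w4.png

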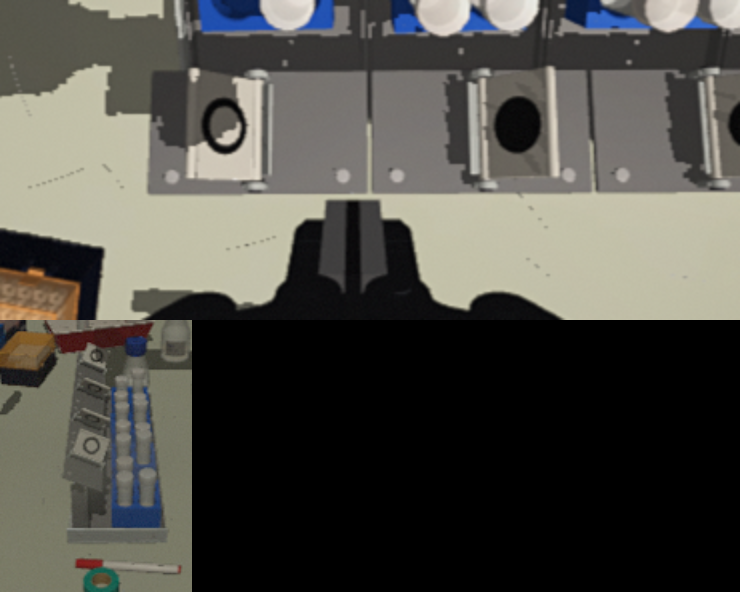

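The wrist view shows tag C with its disc, tipped left (517,124), tag B's disc still left, and tag D's ring unchanged. The side view shows tag A's ring, and the racks, tape, marker and bottle look unmoved. The arm is clear, so I'm handing in.

```bash
python3 -c "
from workcell import manip, imaging, readout
print(manip.hand_in())"
```

```text
the job is handed in; nothing more can be done
None
```

I flipped the two wrong tags (leftmost bay, three vials, now ring/right; third bay from the left, full, now disc/left), left the two correct tags untouched, and handed the job in at about 8 s; no verdict was returned.

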